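# Switch off the utensil dryer and ready the scraper over the deep dish

### The job

Press the utensil dryer's pedal down to its stop to switch it off, then draw the flat-handled scraper straight up out of its slot. Carry it over the middle of the deep dish and finish while still holding it in the gripper, steady, slanted about 45 degrees with the blade end down and its edge about 5 cm above the dish's rim, ready to scrape. Leave the turner in its slot and all the other things where they stand.

Things in the scene. Friction and masses are not known exactly. Their poses are not given: they have to be found in the camera images.
- dryer: utensil dryer, a fixed white block 100 mm deep (x), 190 mm wide (y), 100 mm high. Origin: centre of its underside on the counter; z up, x away from its pedal (the pedal is on its -x side, roughly towards the robot). Two identical slots in its top, at y = +50 mm and y = -50 mm, each 65 mm long (x), 14 mm wide (y) and 82 mm deep (slot floor 18 mm above the counter). The scraper stands in one slot, the turner in the other; which is in which varies.
- pedal (a joint): angle of the dryer's hinged steel pedal: 0 up (rest), grows as it is pressed down, stop at 0.28 rad. A spring pushes it back up: about 4 N at the pad to start, 10 N at the stop. The hinge runs along the dryer's y axis, 54 mm in front of the dryer's origin (-x), 36 mm above the counter; the pedal is a plate 74 mm wide that reaches 70 mm out from the hinge, level at rest.
- pedal_pad (a point): middle of the top of the pedal's rubber pad (36 mm by 60 mm), 50 mm out from the hinge, 41 mm above the counter at rest and about 14 mm lower at the stop; moves with the pedal; axes as the dryer's when at rest.
- scraper: scraper with a flat wooden handle, 200 mm long, about 90 g, standing blade down in a slot of the dryer; the taller of the two tools there, its top 218 mm above the counter. Origin: middle of the blade's bottom edge; z runs up along the handle, x along the blade's width, y across its thickness. Grey blade 60 mm (x) by 8 mm (y) by 70 mm high, then a 40 mm wide neck; handle 26 mm (x) by 16 mm (y) from z = 85 to 200 mm. In the slot its axes are parallel to the dryer's.
- scraper_grip (a point): a good place to grip the scraper: the handle's axis 172 mm above the blade's edge (28 mm below its top); axes as the scraper's.
- turner: turner standing in the other slot, like the scraper but with a round 14 mm rod handle ending in a 20 mm ball, 168 mm long (top 186 mm above the counter). Origin: middle of the blade's bottom edge. To be left alone.
- deep_dish: deep round white melamine dish, a bowl 60 mm high and 150 mm across the rim, loose. Origin: centre of its underside; z up. It stands to the left or to the right of the dryer.
- shallow_dish: shallow round white melamine dish, 22 mm high and 150 mm across, on the dryer's other side, loose. Origin: centre of its underside. To be left alone.
- pot: lidded brown ceramic pot, 120 mm across, 112 mm high, loose. Origin: centre of its underside. To be left alone.
- canister: clear acrylic canister with grey screw cap, 76 mm across, 122 mm high, loose. Origin: centre of its underside. To be left alone.
Mind the look-alikes: they are no part of the job. What is shaped like the scraper but blue is not meant.

How it is judged:
By the outcome, as a careful person would: the job done as asked, in the order asked, and still so for the second after the job is handed in, while the arm keeps its last pose, push and grip.
It also fails if it takes over 50 s, if anything falls off the work surface, if the arm or the gripper's body presses on something with over 40 N, if the wrist force passes 120 N, or if a joint passes its speed limit or range.

### The arm

A 6-joint arm with a two-finger parallel gripper is mounted at the origin on the work surface. World frame = base frame: x ahead of the robot, y to its left, z up, the work surface at z = 0. Lengths are in m, angles in rad, forces in N, time in s.
With the tool pointing down it reaches from about 0.25 to 0.775 m from the base axis. Payload 4 kg.
Tool frame: the origin (TCP) lies at the very end of the fingers, on their centre line; the grasp point (between the pads) lies 19 mm behind it (robot.grip_point_offset is the distance from the TCP to the grasp point, in m); z points along the fingers, x is the direction in which the jaws open and shut, and the axes are right-handed (so a half turn about z gives the same grasp; the last joint's range is limited). The gripper opens to 94 mm and grips with 3 to 60 N. Pads are 16 mm wide; open, the fingers measure 119 mm over their backs; the gripper's body (75 mm by 177 mm) begins 78 mm behind the grasp point.
Start: joints at [1.029, 0.087, 1.371, -0, 1.684, -0.103], TCP at [0.234, 0.498, 0.206] pointing down, gripper open.
Joint ranges: [-3.1, 3.1], [-0.76, 2.03], [0.27, 2.55], [-1.08, 4.22], [0.17, 2.65], [-2.57, 2.57]. Speed limits (rad/s): [2.79, 2.79, 3.14, 3.14, 3.14, 3.14].

### API

Orientations are given as [roll, pitch, yaw] about the fixed x, y, z axes, in that order (R = Rz(yaw) Ry(pitch) Rx(roll)).
In Python, from bench import robot gives the robot as it stands.
- The arm moves only by the shell command python3 -m inch 'ROWS'. ROWS is text: rows parted by semicolons, each of 5 numbers parted by spaces: the shift along the tool's x, y, z in cm, then the turn about the tool's z in rad, then the closure, from 0 (fully open) to 1 (shut). In form: tx ty tz spin claw; .... A call has 1 to 20 rows; each row is the pose to reach, as a shift and turn from the pose measured when the call began, along the tool's axes at that moment; what a row does not reach only later rows make up. A row lasts 1/12 s, in which the tool goes at most 41.7 mm and 7.16 degrees, less where a joint would pass 70% of its speed; a pose out of reach is approached as far as the arm can. A call with a gripper value outside its range is refused whole. The fingers move at their own pace and stop on an object; the grip force is fixed at half the most. Time passes only in rows, so rows that repeat a pose let the fingers close. It gives the time, the measured TCP pose, the force and the opening at its end, in the units of the state.
- robot.get_obs(): the state, without advancing time (a new reading comes with each control period).
- robot.snapshot(name): name is "side" or "top" or "wrist"; returns (picture, depth): 400x640x3 uint8, blue, green, red; 400x640 float32, m along the optical axis (not along the pixel's ray), 0 where there is no reading.
- robot.camera_info(name): a dict with "K" (3x3 intrinsics, pixels), "dist" ([k1, k2, p1, p2, k3] as OpenCV has them; the pictures are not rectified), "extrinsics" (4x4, takes a point from world to camera coordinates); the wrist camera has in their place "mount" (4x4, takes a point from camera to tool coordinates, whose origin is the TCP and whose axes are the tool frame's). Camera axes: x right, y down, z forward; pixel columns grow to the right and rows downward; lengths in m; the calibration is good to about 2 mm. A picture is of the moment at which its call begins: read the wrist's pose just before it. camera_info takes no time and is no camera call.
- robot.close_job(): hands the job in, once; it reports no verdict.
The state is a dict: "time": time; "joint_positions": joint angles; "qvel": joint speeds; "joint_torque": joint torques, N m; "tool_pos": TCP position; "ee_rot": TCP orientation; "wrist_force": force on the tool from outside, world axes, zero at the start; "wrist_torque": the same for the moment, N m; "width": finger opening in m.
Only numpy, scipy, OpenCV 4.12 (cv2) and the standard library are available. Lean on these libraries where they do the work, as an engineer would, in place of code of your own. Each camera call takes 0.05 s, during which the arm holds its last target.

## Working session

There is one attempt and no reset: what is moved stays moved. The work goes in short steps, Python scripts to look and compute and a shell command to move; the robot and the scene stay as the last step left them, time stands still between calls to the robot, and variables do not carry over. Pictures are saved under pics/ and viewed, and the job is handed in when it is done.

```bash
mkdir -p pics; ls; python3 - <<'E'
from bench import robot
import cv2,numpy as np
o=robot.get_obs();print(o)
for n in("side","top","wrist"):
    p,d=robot.snapshot(n);cv2.imwrite(f"pics/{n}0.png",p);np.save(f"pics/{n}0.npy",d)
    c=robot.camera_info(n);print(n,{k:np.round(np.array(v),4).tolist() for k,v in c.items()})
E
```

```text
pics
{'time': 0.0, 'joint_positions': array([ 1.02890044e+00,  8.79355386e-02,  1.37222777e+00, -2.63855350e-05,
        1.68357201e+00, -1.03084952e-01]), 'qvel': array([0.00010931, 0.00064544, 0.0014806 , 0.00180043, 0.00158365,
       0.00094246]), 'joint_torque': array([ 1.83448428e-03, -3.40162146e+01, -3.02440774e+01,  7.19702756e-02,
        3.26867716e-02, -1.84939504e-04]), 'tool_pos': array([0.23340267, 0.49742874, 0.20432824]), 'ee_rot': array([-3.14139825e+00,  2.13398212e-03,  1.13198266e+00]), 'wrist_force': array([ 0.05267852, -0.16725748, -0.06605593]), 'wrist_torque': array([-0.00307186,  0.00537424,  0.02278401]), 'width': 0.09424905604694366}
side {'K': [[433.1292, 0.0, 321.4612], [0.0, 433.1292, 201.9188], [0.0, 0.0, 1.0]], 'dist': [0.0226, 0.0, 0.0, 0.0, 0.0], 'extrinsics': [[0.8267, -0.5626, 0.0082, -0.4643], [-0.3587, -0.5381, -0.7628, 0.3135], [0.4336, 0.6276, -0.6466, 0.9277], [0.0, 0.0, 0.0, 1.0]]}
top {'K': [[494.7196, 0.0, 324.8407], [0.0, 494.7196, 201.8764], [0.0, 0.0, 1.0]], 'dist': [0.0232, 0.0, 0.0, 0.0, 0.0], 'extrinsics': [[-0.104, -0.9946, -0.0063, 0.0497], [-0.9724, 0.103, -0.2093, 0.5768], [0.2088, -0.0156, -0.9778, 1.06], [0.0, 0.0, 0.0, 1.0]]}
wrist {'K': [[283.8028, 0.0, 319.624], [0.0, 283.8028, 198.0034], [0.0, 0.0, 1.0]], 'dist': [-0.0449, 0.0, 0.0, 0.0, 0.0], 'mount': [[1.0, 0.0003, -0.0001, -0.0002], [-0.0003, 0.965, 0.2622, -0.0754], [0.0002, -0.2622, 0.965, -0.1792], [0.0, 0.0, 0.0, 1.0]]}
```

View pics/side0.png

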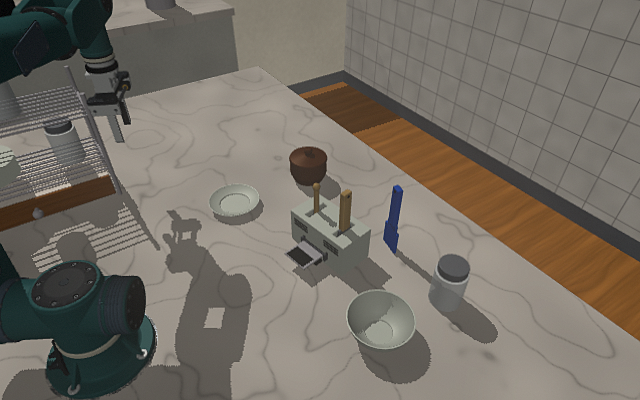

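View pics/top0.png

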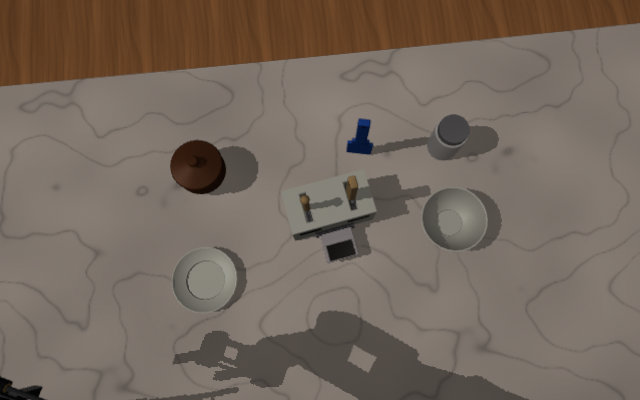

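View pics/wrist0.png

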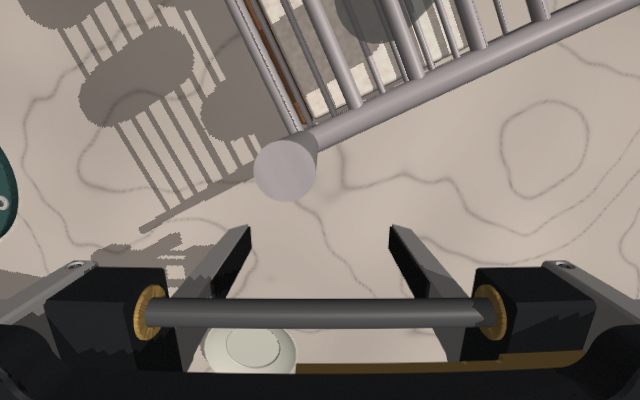

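```bash
python3 - <<'E'
import cv2
p=cv2.imread("pics/top0.png")
cv2.imwrite("pics/topc.png",cv2.resize(p[160:280,270:400],None,fx=6,fy=5,interpolation=cv2.INTER_CUBIC)[:600,:800])
E
```

```text
(no output)
```

View pics/topc.png

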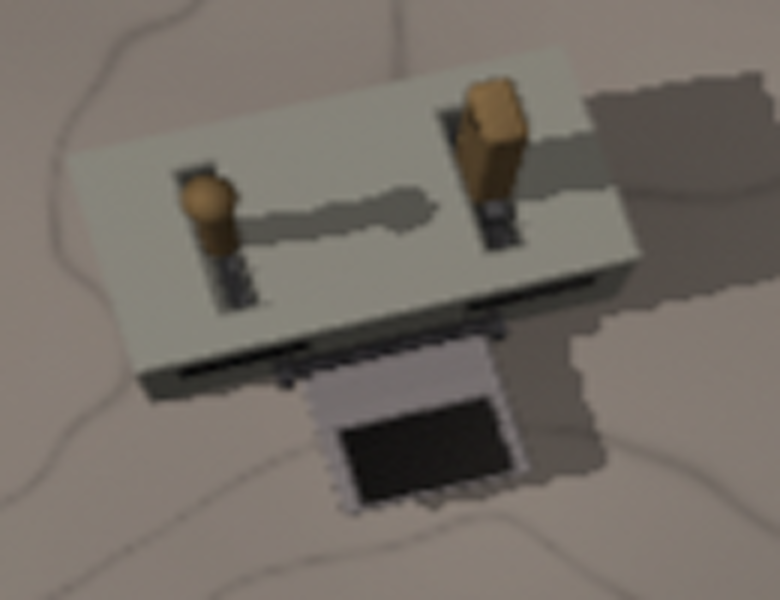

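```bash
cat > h.py <<'E'
import numpy as np,cv2
from bench import robot
def ray(cam,px,z):
    c=robot.camera_info(cam);K=np.array(c["K"]);D=np.array(c["dist"]);E=np.array(c["extrinsics"])
    n=cv2.undistortPoints(np.array(px,float).reshape(-1,1,2),K,D).reshape(-1,2)
    R=E[:3,:3];o=-R.T@E[:3,3];d=np.c_[n,np.ones(len(n))]@R
    return o+d*((z-o[2])/d[:,2])[:,None]
def proj(cam,P):
    c=robot.camera_info(cam);E=np.array(c["extrinsics"])
    return cv2.projectPoints(np.array(P,float).reshape(-1,1,3),cv2.Rodrigues(E[:3,:3])[0],E[:3,3],np.array(c["K"]),np.array(c["dist"]))[0].reshape(-1,2)
def crop(l):return [(270+(u+.5)/6-.5,160+(v+.5)/5-.5) for u,v in l]
def totool(dP,o):
    from scipy.spatial.transform import Rotation as R
    return R.from_euler("xyz",o["ee_rot"]).inv().apply(dP)
E
python3 - <<'E'
from h import *
np.set_printoptions(precision=4,suppress=True)
c=ray("top",crop([(68,155),(565,48),(640,257),(137,375)]),.1);print(c,c.mean(0))
for i in range(4):
    v=c[(i+1)%4]-c[i];print(np.linalg.norm(v),np.degrees(np.arctan2(v[1],v[0])))
p=ray("top",crop([(340,430),(492,400),(513,470),(360,503)]),.041);print("pad",p.mean(0))
for i in range(4):
    v=p[(i+1)%4]-p[i];print(np.linalg.norm(v),np.degrees(np.arctan2(v[1],v[0])))
s=ray("top",crop([(472,88),(512,82),(524,135),(484,142)]),.218);print("scr",s,s.mean(0))
print("dish",ray("top",[(454.7,219.5),(422,219),(487,219),(455,188),(455,251)],.06))
yaw=None
E
```

```text
[[ 0.6059  0.0831  0.1   ]
 [ 0.6351 -0.1037  0.1   ]
 [ 0.5386 -0.1194  0.1   ]
 [ 0.5062  0.0667  0.1   ]] [ 0.5714 -0.0183  0.1   ]
0.1890704539270554 -81.12226784709027
0.09779777664104813 -170.77929309674866
0.18894619377220107 99.88017744024201
0.10110435077626564 9.296297964620361
pad [ 0.4694 -0.0352  0.041 ]
0.05910379712216833 -82.64206460127285
0.03265492977078583 -172.64666674170127
0.05943337552451523 98.46808123221605
0.033807945249769614 6.813837589608443
scr [[ 0.5898 -0.0593  0.218 ]
 [ 0.5908 -0.0725  0.218 ]
 [ 0.5691 -0.0739  0.218 ]
 [ 0.5677 -0.0607  0.218 ]] [ 0.5793 -0.0666  0.218 ]
dish [[ 0.5081 -0.2966  0.06  ]
 [ 0.5169 -0.224   0.06  ]
 [ 0.5017 -0.3684  0.06  ]
 [ 0.58   -0.3088  0.06  ]
 [ 0.4381 -0.2859  0.06  ]]
```

```bash
python3 - <<'E'
from h import *
o=robot.get_obs();t=np.array([.469,-.035,.12]);print(totool(t-o["tool_pos"],o)*100, totool(np.array([.469,-.035,.204])-o["tool_pos"],o)*100)
E
```

```text
[-38.18725855  43.94943914   8.51335929] [-38.20156622  43.94792507   0.11337161]
```

```bash
python3 -m inch '-38.2 43.95 0 -0.6 1;-38.2 43.95 0 -0.6 1;-38.2 43.95 0 -0.6 1;-38.2 43.95 0 -0.6 1;-38.2 43.95 0 -0.6 1;-38.2 43.95 0 -0.6 1;-38.2 43.95 0 -0.6 1;-38.2 43.95 0 -0.6 1;-38.2 43.95 0 -0.6 1;-38.2 43.95 0 -0.6 1;-38.2 43.95 0 -0.6 1;-38.2 43.95 0 -0.6 1;-38.2 43.95 0 -0.6 1;-38.2 43.95 0 -0.6 1;-38.2 43.95 0 -0.6 1;-38.2 43.95 0 -0.6 1;-38.2 43.95 0 -0.6 1;-38.2 43.95 0 -0.6 1'
python3 - <<'E'
from h import *
o=robot.get_obs();print(o["joint_positions"]);t=np.array([.469,-.035,.055]);print(totool(t-o["tool_pos"],o)*100)
E
```

```text
time: 1.65
tool_pos: [0.4686, -0.0342, 0.2049]
ee_rot: [-3.14, 0.0, 1.733]
wrist_force: [-0.1, 0.7, -0.6]
width: 0.0004
[-1.92843149e-01 -9.14109378e-02  1.55014391e+00 -9.15776765e-04
  1.68436198e+00 -1.92551933e+00]
[-0.08607066  0.05623813 14.9914235 ]
```

```bash
python3 -m inch '-0.1 0 4 0 1;-0.1 0 8 0 1;-0.1 0 12 0 1;-0.1 0 14.8 0 1;-0.1 0 15.2 0 1;-0.1 0 15.2 0 1;-0.1 0 15.2 0 1'
python3 - <<'E'
from h import *
p,d=robot.snapshot("side");cv2.imwrite("pics/s1.png",cv2.resize(p[150:300,240:440],None,fx=4,fy=4))
E
```

```text
time: 2.23
tool_pos: [0.4695, -0.0345, 0.0547]
ee_rot: [3.141, 0.001, 1.734]
wrist_force: [0.2, 0.3, -0.3]
width: 0.0005
```

View pics/s1.png

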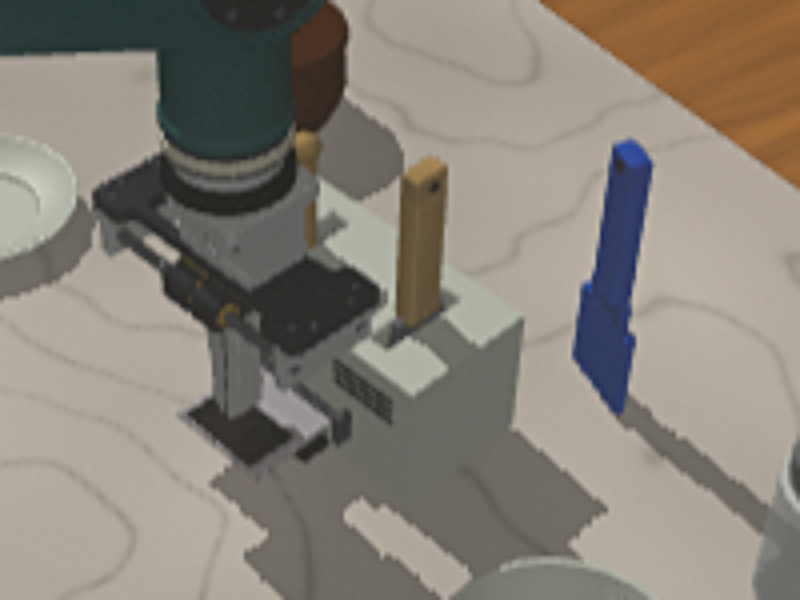

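```bash
python3 -m inch '0 0 0.6 0 1;0 0 1.2 0 1;0 0 1.7 0 1;0 0 2.1 0 1;0 0 2.1 0 1'; python3 -m inch '0 0 0.2 0 1;0 0 0.3 0 1;0 0 0.3 0 1'
```

```text
time: 2.7
tool_pos: [0.4716, -0.0351, 0.0356]
ee_rot: [3.136, 0.003, 1.734]
wrist_force: [-0.1, -0.2, 6.8]
width: 0.0004
time: 2.95
tool_pos: [0.4717, -0.0352, 0.0338]
ee_rot: [3.136, 0.003, 1.733]
wrist_force: [-3.6, 0.8, 7.8]
width: 0.0005
```

```bash
python3 -m inch '0 -0.1 0.3 0 1;0 -0.1 0.6 0 1;0 -0.1 0.6 0 1'; python3 -m inch '0 0 0.3 0 1;0 0 0.5 0 1;0 0 0.5 0 1';python3 -m inch '0 0 0.3 0 1;0 0 0.5 0 1;0 0 0.5 0 1'
```

```text
time: 3.2
tool_pos: [0.472, -0.0352, 0.0297]
ee_rot: [3.133, 0.002, 1.733]
wrist_force: [-2.5, 2.1, 11.1]
width: 0.0002
time: 3.45
tool_pos: [0.4724, -0.0351, 0.0289]
ee_rot: [3.132, 0.002, 1.733]
wrist_force: [-10.1, 1.8, 22.9]
width: 0.0006
time: 3.7
tool_pos: [0.4725, -0.0351, 0.0287]
ee_rot: [3.132, 0.002, 1.733]
wrist_force: [-11.6, 1.8, 27.1]
width: 0.0004
```

```bash

python3 - <<'E'
from h import *
p,d=robot.snapshot("side");cv2.imwrite("pics/s2.png",cv2.resize(p[200:290,270:390],None,fx=6,fy=6))
E
```

```text
(no output)
```

View pics/s2.png

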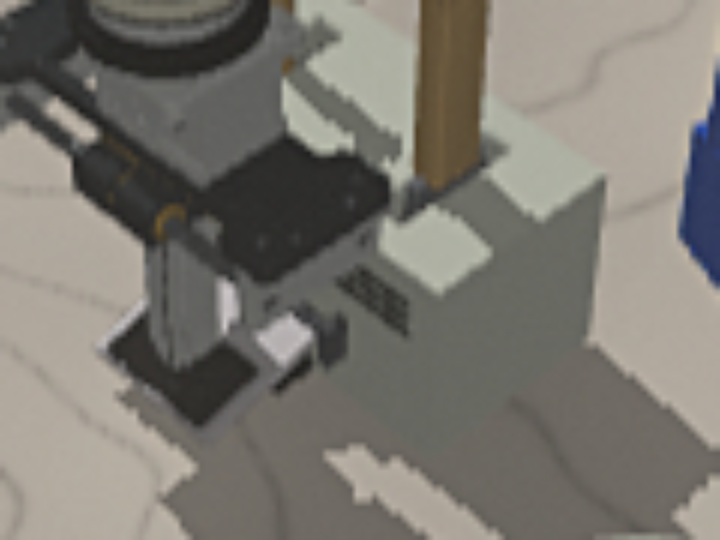

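```bash
python3 -m inch '0 0 -1 0 1;0 0 -3 0 1;0 0 -7 0 1;0 0 -11 0 1;0 0 -15 0 1;0 0 -19 0 1;0 0 -23 0 1;0 0 -27 0 1;0 0 -28 0 1;0 0 -28 0 1;0 0 -28 0 1'
python3 - <<'E'
from h import *
o=robot.get_obs();t=np.array([.5794,-.0672,.31]);print(totool(t-o["tool_pos"],o)*100)
E
```

```text
time: 4.67
tool_pos: [0.4698, -0.0349, 0.3081]
ee_rot: [3.132, 0.002, 1.733]
wrist_force: [-0.2, -0.2, 0.0]
width: 0.0007
[-4.95437081 10.29215221 -0.08531779]
```

```bash
python3 -m inch '-4.95 10.3 0 1.573 0;-4.95 10.3 0 1.573 0;-4.95 10.3 0 1.573 0;-4.95 10.3 0 1.573 0;-4.95 10.3 0 1.573 0;-4.95 10.3 0 1.573 0;-4.95 10.3 0 1.573 0;-4.95 10.3 0 1.573 0;-4.95 10.3 0 1.573 0;-4.95 10.3 0 1.573 0;-4.95 10.3 0 1.573 0;-4.95 10.3 0 1.573 0;-4.95 10.3 0 1.573 0;-4.95 10.3 0 1.573 0;-4.95 10.3 0 1.573 0;-4.95 10.3 0 1.573 0'
python3 - <<'E'
from h import *
o=robot.get_obs();print(o["joint_positions"],o["ee_rot"]);t=np.array([.5794,-.0672,.171]);print(totool(t-o["tool_pos"],o)*100)
p,d=robot.snapshot("wrist");cv2.imwrite("pics/w1.png",p)
M=np.array(robot.camera_info("wrist")["mount"]);print("ok")
from scipy.spatial.transform import Rotation as R
T=np.eye(4);T[:3,:3]=R.from_euler("xyz",o["ee_rot"]).as_matrix();T[:3,3]=o["tool_pos"]
E=np.linalg.inv(T@M);c=robot.camera_info("wrist")
q=cv2.projectPoints(np.array([[[.5794,-.0672,.218]]]),cv2.Rodrigues(E[:3,:3])[0],E[:3,3],np.array(c["K"]),np.array(c["dist"]))[0];print(q)
E
```

```text
time: 6.0
tool_pos: [0.579, -0.0671, 0.307]
ee_rot: [3.141, -0.006, 0.162]
wrist_force: [-0.1, 0.4, -0.1]
width: 0.0937
[-2.13278685e-01  1.60883351e-01  1.08948197e+00  1.24890984e-03
  1.88538036e+00 -3.74660461e-01] [ 3.14055594 -0.00587538  0.16177473]
[-4.07633612e-02  7.20997020e-03  1.36023518e+01]
ok
[[[318.90496918 200.73196042]]]
```

View pics/w1.png

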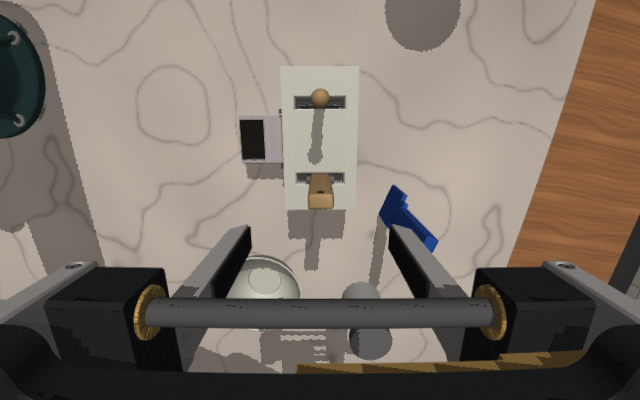

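```bash
python3 - <<'E'
from h import *
d=np.load("pics/top0.npy")
for u,v in [(364,122),(366,123),(360,151),(361,146)]:
    z=d[v,u];
    c=robot.camera_info("top");E=np.array(c["extrinsics"])
    n=cv2.undistortPoints(np.array([[[u,v]]],float),np.array(c["K"]),np.array(c["dist"])).ravel()
    print(u,v,E[:3,:3].T@(np.array([n[0]*z,n[1]*z,z])-E[:3,3]))
E
```

```text
364 122 [ 0.70814405 -0.10617138  0.19724372]
366 123 [ 0.70534377 -0.10992301  0.19778882]
360 151 [ 0.70460011 -0.10908265  0.01507585]
361 146 [ 0.70413079 -0.1088833   0.05424607]
```

```bash
python3 -m inch '0 0 4 0 0;0 0 8 0 0;0 0 11 0 0;0 0 13 0 0;0 0 13.6 0 0;0 0 13.6 0 0;0 0 13.6 0 0.5;0 0 13.6 0 1;0 0 13.6 0 1;0 0 13.6 0 1;0 0 13.6 0 1;0 0 13.6 0 1;0 0 13.6 0 1;0 0 13.6 0 1;0 0 13.6 0 1'
```

```text
time: 7.3
tool_pos: [0.58, -0.0671, 0.1716]
ee_rot: [3.14, -0.007, 0.161]
wrist_force: [-0.9, -0.7, -0.3]
width: 0.0373
```

```bash
python3 -m inch '0 0 0 0 1;0 0 0 0 1;0 0 0 0 1;0 0 0 0 1;0 0 0 0 1'
```

```text
time: 7.72
tool_pos: [0.5799, -0.0672, 0.1716]
ee_rot: [3.14, -0.006, 0.161]
wrist_force: [-1.0, -0.7, 0.8]
width: 0.0259
```

```bash
python3 -m inch '0 0 -1 0 1;0 0 -2.5 0 1;0 0 -4 0 1;0 0 -5.5 0 1;0 0 -7 0 1;0 0 -8.5 0 1;0 0 -9.5 0 1;0 0 -9.5 0 1;0 0 -9.5 0 1'
python3 - <<'E'
from h import *
p,d=robot.snapshot("side");cv2.imwrite("pics/s3.png",cv2.resize(p[100:300,240:440],None,fx=3,fy=3))
E
```

```text
time: 8.47
tool_pos: [0.5796, -0.0671, 0.2672]
ee_rot: [3.14, -0.008, 0.161]
wrist_force: [-0.7, 0.1, -1.0]
width: 0.0256
```

View pics/s3.png

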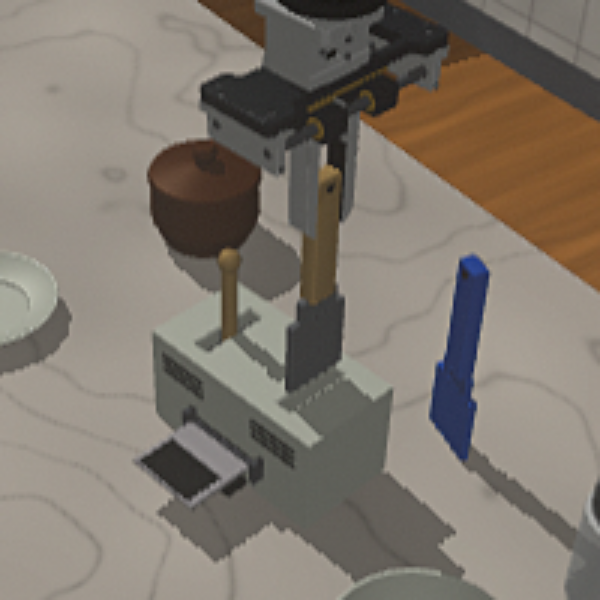

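```bash
python3 -m inch '0 0 -1 0 1;0 2 -1 0 1;0 4 -1 0 1;0 6 -1 0 1;0 6.4 -1 0 1;0 6.4 -1 0 1;0 6.4 2 0 1;0 6.4 5 0 1;0 6.4 7.6 0 1;0 6.4 7.6 0 1;0 6.4 7.6 0 1'
python3 - <<'E'
from h import *
p,d=robot.snapshot("side");cv2.imwrite("pics/s4.png",cv2.resize(p[100:300,240:440],None,fx=3,fy=3))
E
```

```text
time: 9.43
tool_pos: [0.5887, -0.1288, 0.1883]
ee_rot: [-3.14, -0.001, 0.162]
wrist_force: [-0.0, 0.7, -1.4]
width: 0.0258
```

View pics/s4.png

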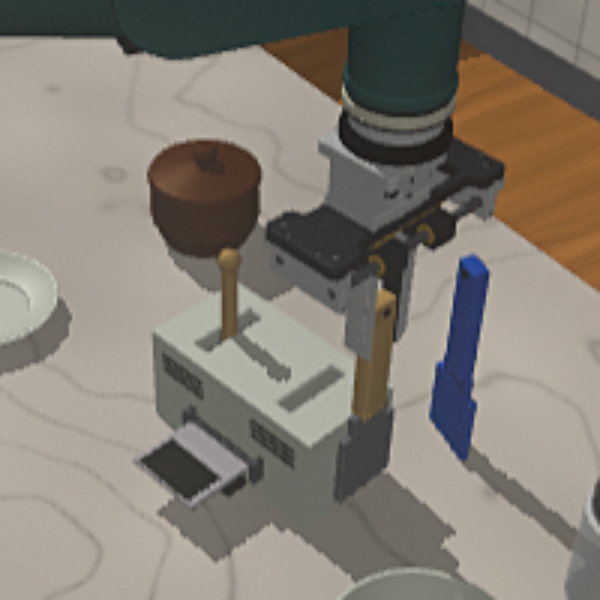

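```bash
python3 -m inch '0 -0.8 0 0 1;0 -1.3 0 0 1;0 -1.8 0 0 1;0 -2.3 0 0 1;0 -2.8 0 0 1;0 -2.8 0 0 1'
python3 - <<'E'
from h import *
p,d=robot.snapshot("side");cv2.imwrite("pics/s5.png",cv2.resize(p[100:300,240:440],None,fx=3,fy=3))
E
```

```text
time: 9.98
tool_pos: [0.5864, -0.1017, 0.1926]
ee_rot: [3.138, -0.009, 0.163]
wrist_force: [1.6, -2.8, 1.8]
width: 0.0257
```

View pics/s5.png

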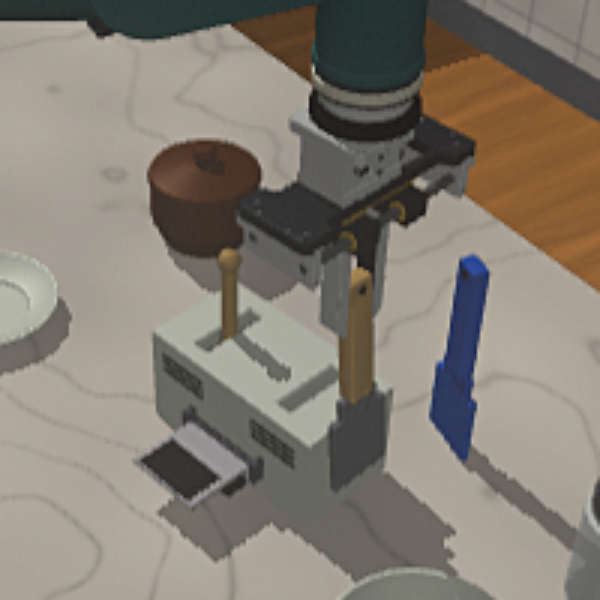

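```bash
python3 -m inch '0 -0.8 0 0 1;0 -1.6 0 0 1;0 -2.4 0 0 1;0 -3.2 0 0 1;0 -4 0 0 1;0 -4.8 0 0 1;0 -5.6 0 0 1;0 -6.4 0 0 1;0 -7.2 0 0 1;0 -8 0 0 1;0 -8.5 0 0 1;0 -8.5 0 0 1'
python3 - <<'E'
from h import *
p,d=robot.snapshot("side");cv2.imwrite("pics/s6.png",cv2.resize(p[100:300,240:440],None,fx=3,fy=3))
E
```

```text
time: 11.03
tool_pos: [0.5722, -0.0162, 0.1923]
ee_rot: [3.14, -0.009, 0.164]
wrist_force: [-0.8, -1.1, 2.2]
width: 0.0258
```

View pics/s6.png

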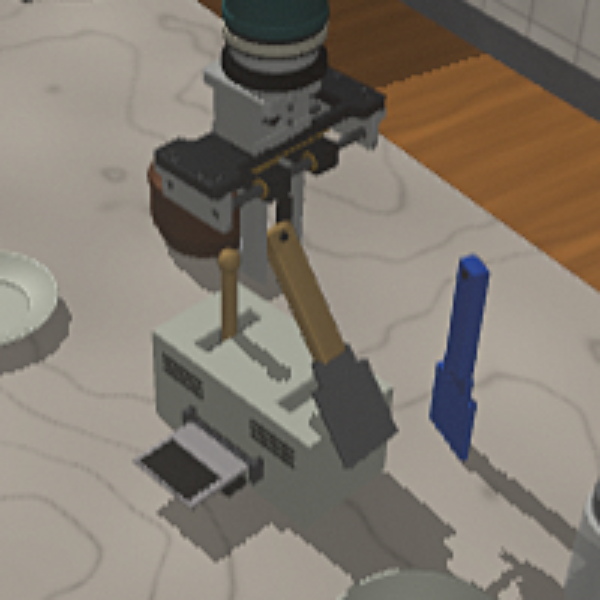

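```bash
python3 -m inch '0 -0.4 0 0 1;0 -0.8 0 0 1;0 -0.8 0 0 1;0 -0.8 0 0 1'
python3 - <<'E'
from h import *
o=robot.get_obs();print(o["tool_pos"])
p,d=robot.snapshot("side");np.save("pics/s7.npy",d);cv2.imwrite("pics/s7.png",cv2.resize(p[165:265,310:410],None,fx=6,fy=6,interpolation=cv2.INTER_CUBIC))
E
```

```text
time: 11.42
tool_pos: [0.5711, -0.0084, 0.1926]
ee_rot: [3.141, -0.009, 0.164]
wrist_force: [-0.1, -0.4, 0.6]
width: 0.0257
[ 0.57106966 -0.00842473  0.1925694 ]
```

View pics/s7.png

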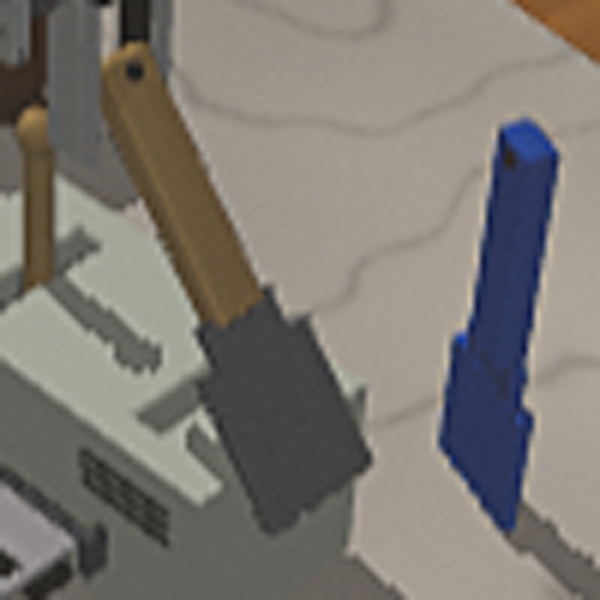

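```bash
cat >> h.py <<'E'
def pts(cam,d,uv):
    c=robot.camera_info(cam);E=np.array(c["extrinsics"]);uv=np.array(uv)
    z=d[uv[:,1],uv[:,0]]
    n=cv2.undistortPoints(uv.astype(float).reshape(-1,1,2),np.array(c["K"]),np.array(c["dist"])).reshape(-1,2)
    return (np.c_[n,np.ones(len(n))]*z[:,None]-E[:3,3])@E[:3,:3]
def blade(cam,d,polys):
    for poly in polys:
        m=np.zeros(d.shape,np.uint8);cv2.fillPoly(m,[np.array(poly,np.int32)],1)
        v,u=np.nonzero(m);P=pts(cam,d,np.c_[u,v]);c=np.median(P,0);ok=np.linalg.norm(P-c,axis=1)<.08;P=P[ok];c=P.mean(0)
        s=np.linalg.svd(P-c,full_matrices=False);n=s[2][2];n*=np.sign(n[1])
        print("n",n,"sv",s[1]/len(P)**.5,"tilt from horizontal of normal deg",np.degrees(np.arcsin(n[2])),"c",c,len(P))
E
python3 - <<'E'
from h import *
d=np.load("pics/s7.npy")
def cr(l):return [(310+u/6,165+v/6) for u,v in l]
blade("side",d,[cr([(222,340),(290,325),(350,450),(275,510)]),cr([(135,115),(160,110),(240,300),(215,310)])])
E
```

```text
n [-0.14113431  0.78162507 -0.60757169] sv [0.01948352 0.01247984 0.00141153] tilt from horizontal of normal deg -37.41412642309054 c [ 0.58791002 -0.11126138  0.11423963] 390
n [-0.16816674  0.77040486 -0.61497666] sv [0.02449242 0.00453919 0.00146118] tilt from horizontal of normal deg -37.9502243288922 c [ 0.5746255  -0.05956404  0.18857697] 194
```

```bash

python3 - <<'E'
from h import *
o=robot.get_obs();g=o["tool_pos"]+[0,0,.019]
print("grip px side",proj("side",[g,o["tool_pos"]]), "crop",(proj("side",[g,o["tool_pos"]])-[310,165])*6)
p,d=robot.snapshot("side");cv2.imwrite("pics/s8.png",cv2.resize(p[120:270,280:430],None,fx=4,fy=4,interpolation=cv2.INTER_CUBIC))
p,d=robot.snapshot("wrist");cv2.imwrite("pics/w8.png",p)
E
```

```text
grip px side [[327.50274131 181.72336457]
 [327.3671956  187.9663727 ]] crop [[105.01644784 100.3401874 ]
 [104.20317363 137.79823621]]
```

View pics/s8.png

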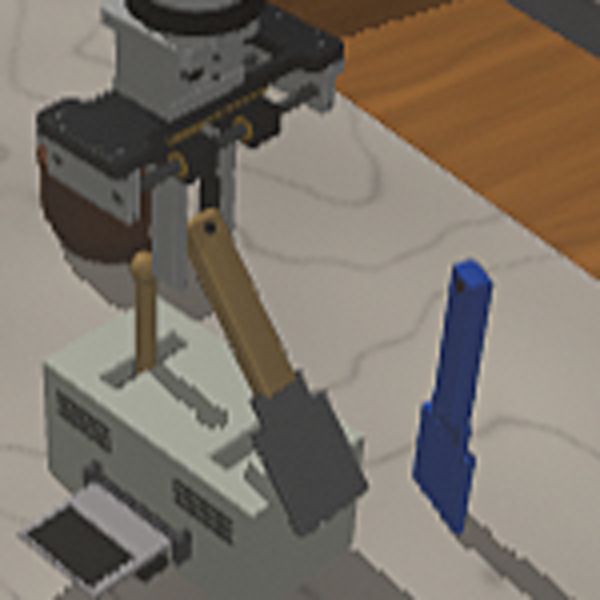

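View pics/w8.png

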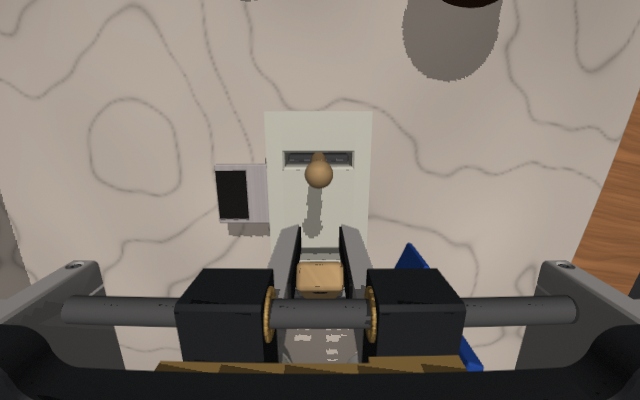

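```bash

python3 - <<'E'
from h import *
np.set_printoptions(precision=4,suppress=True)
d=np.load("pics/s7.npy");o=robot.get_obs();g=o["tool_pos"]+[0,0,.019]
a=np.radians(9.25);R=np.array([[np.cos(a),np.sin(a),0],[-np.sin(a),np.cos(a),0],[0,0,1]])
uv=[(310+u//6,165+v//6) for u,v in [(120,60),(135,50),(150,70),(140,100),(160,140),(180,180),(200,220),(220,260),(235,300),(240,350),(270,400),(300,450),(310,480),(272,522),(362,460)]]
P=pts("side",d,uv);print(np.c_[(P-g)@R.T*1000])
E
```

```text
[[  -2.3514   -9.9496   26.7567]
 [   3.1891  -10.8432   30.2344]
 [   7.6806  -16.5547   22.3629]
 [  -4.4739  -22.385    17.2643]
 [  -4.3796  -32.7878    2.4926]
 [  -1.0027  -43.4101  -14.1452]
 [  -0.2751  -53.2702  -26.9192]
 [  -1.2742  -64.9281  -40.7745]
 [  -2.9775  -77.2438  -53.8502]
 [  -6.8969  -85.4815  -71.569 ]
 [  -2.131   -98.8543  -91.6342]
 [   1.0499 -114.0578 -113.0866]
 [  -3.7868 -122.4319 -120.5804]
 [ -26.95   -124.8425 -126.2661]
 [  26.9861 -124.5872 -126.6471]]
```

```bash
python3 -m inch '0 -0.2 0.5 0 1;0 -0.4 1 0 1;0 -0.5 1.5 0 1;0 -0.5 2 0 1;0 -0.5 2.4 0 1;0 -0.5 2.4 0 1;0 -0.5 2.4 0 1'
cat >> h.py <<'E'
def look(tag,x0,y0,x1,y1,s):
    o=robot.get_obs();p,d=robot.snapshot("side");np.save(f"pics/{tag}.npy",d);cv2.imwrite(f"pics/{tag}.png",cv2.resize(p[y0:y1,x0:x1],None,fx=s,fy=s,interpolation=cv2.INTER_CUBIC));return o,p,d
E
python3 - <<'E'
from h import *
look("s9",310,165,410,265,6)
E
```

```text
time: 12.15
tool_pos: [0.5702, -0.0041, 0.1677]
ee_rot: [3.14, -0.008, 0.164]
wrist_force: [0.4, -1.5, 0.0]
width: 0.0256
```

View pics/s9.png

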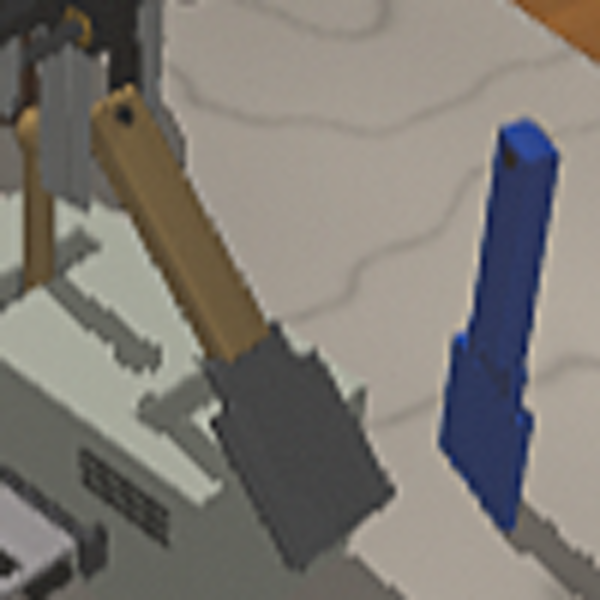

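```bash

python3 - <<'E'
from h import *
np.set_printoptions(precision=4,suppress=True)
d=np.load("pics/s9.npy");o=robot.get_obs();g=o["tool_pos"]+[0,0,.019]
a=np.radians(9.25);R=np.array([[np.cos(a),np.sin(a),0],[-np.sin(a),np.cos(a),0],[0,0,1]])
cr=lambda l:[(310+u/6,165+v/6) for u,v in l]
blade("side",d,[cr([(230,375),(300,360),(375,485),(300,550)]),cr([(135,135),(155,130),(245,320),(220,335)])])
uv=[(310+u//6,165+v//6) for u,v in [(110,105),(125,95),(140,110),(150,150),(240,330),(296,560),(388,492)]]
P=pts("side",d,uv);print(np.c_[(P-g)@R.T*1000])
E
```

```text
n [-0.1276  0.6957 -0.7069] sv [0.0198 0.0124 0.0015] tilt from horizontal of normal deg -44.98517667502468 c [ 0.5902 -0.1211  0.1022] 408
n [-0.1813  0.6921 -0.6986] sv [0.0252 0.004  0.0014] tilt from horizontal of normal deg -44.31652443442591 c [ 0.5781 -0.0566  0.1734] 173
[[  -3.2045   -9.6141   28.3671]
 [   3.3911   -9.57     30.8673]
 [   7.3342  -15.9786   23.4271]
 [   4.0655  -26.5541   10.067 ]
 [  -1.4036  -84.9294  -44.2987]
 [ -26.5249 -143.1572 -112.0919]
 [  26.7873 -143.7167 -112.0065]]
```

```bash

python3 - <<'E'
from h import *
o=robot.get_obs();print(totool(np.array([.4853,-.1574,.212])-o["tool_pos"],o)*100)
E
```

```text
[-10.84509635  13.75044017  -4.47432686]
```

```bash
python3 -m inch '0 0 -0.7 0 1;0 0 -2 0 1;0 0 -4 0 1;0 0 -6 0 1;-1 1 -7 0 1;-2 2.5 -7 0 1;-3.6 4.5 -7 0 1;-5.2 6.5 -7 0 1;-6.8 8.5 -7 0 1;-8.4 10.5 -7 0 1;-9.8 12.3 -7 0 1;-10.6 13.3 -7 0 1;-10.85 13.75 -7 0 1;-10.85 13.75 -6.5 0 1;-10.85 13.75 -5.5 0 1;-10.85 13.75 -4.7 0 1;-10.85 13.75 -4.5 0 1;-10.85 13.75 -4.5 0 1;-10.85 13.75 -4.5 0 1'
python3 - <<'E'
from h import *
o,p,d=look("s10",280,170,480,370,3)
p,d=robot.snapshot("top");cv2.imwrite("pics/t10.png",cv2.resize(p[120:270,350:510],None,fx=4,fy=4));np.save("pics/t10.npy",d)
E
```

```text
time: 13.78
tool_pos: [0.4854, -0.1567, 0.2117]
ee_rot: [3.141, -0.008, 0.165]
wrist_force: [-0.0, 0.7, -1.4]
width: 0.0254
```

View pics/s10.png

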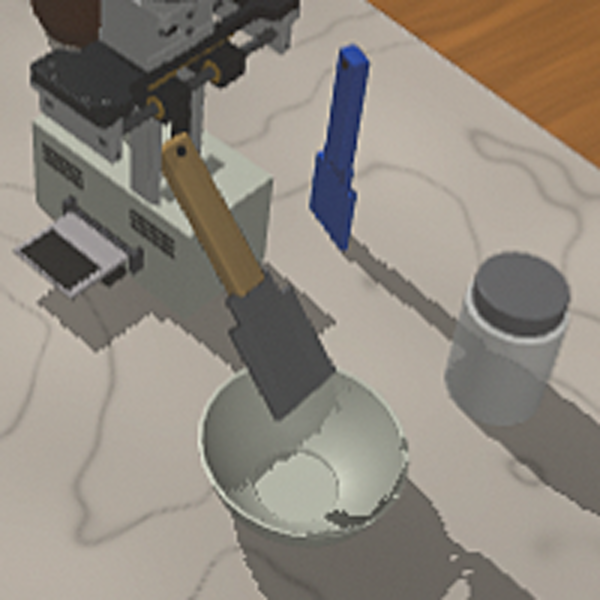

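View pics/t10.png

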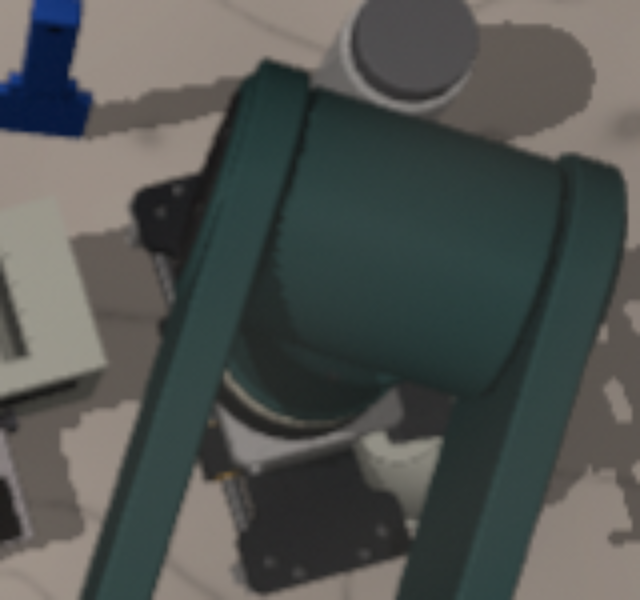

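```bash

python3 - <<'E'
from h import *
np.set_printoptions(precision=4,suppress=True)
d=np.load("pics/s10.npy");o=robot.get_obs();g=o["tool_pos"]+[0,0,.019]
a=np.radians(9.25);R=np.array([[np.cos(a),np.sin(a),0],[-np.sin(a),np.cos(a),0],[0,0,1]])
cr=lambda l:[(280+u/3,170+v/3) for u,v in l]
blade("side",d,[cr([(242,310),(280,298),(322,365),(280,402)]),cr([(182,165),(196,160),(242,275),(230,285)])])
uv=[(280+u//3,170+v//3) for u,v in [(172,145),(180,140),(188,147),(195,180),(235,275),(280,412),(329,373)]]
P=pts("side",d,uv);print(P,"\n",(P-g)@R.T*1000)
v,u=np.mgrid[285:352,342:420];Q=pts("side",d,np.c_[u.ravel(),v.ravel()])
m=(Q[:,2]>.056)&(Q[:,2]<.066);Q=Q[m]
m=np.hypot(Q[:,0]-.508,Q[:,1]+.296)<.09;Q=Q[m];
from scipy.optimize import least_squares
f=least_squares(lambda s:np.hypot(Q[:,0]-s[0],Q[:,1]-s[1])-s[2],[.508,-.296,.075],loss="soft_l1",f_scale=.003);print(f.x,len(Q))
E
```

```text
n [-0.1274  0.7218 -0.6803] sv [0.0185 0.0119 0.0013] tilt from horizontal of normal deg -42.86473722072506 c [ 0.5034 -0.2711  0.1435] 512
n [-0.079   0.7364 -0.6719] sv [0.025  0.0041 0.0017] tilt from horizontal of normal deg -42.21354403687684 c [ 0.4884 -0.2066  0.2183] 265
[[ 0.4827 -0.1673  0.2599]
 [ 0.4901 -0.1672  0.2615]
 [ 0.4926 -0.171   0.2551]
 [ 0.489  -0.187   0.2392]
 [ 0.4894 -0.2338  0.1903]
 [ 0.4826 -0.2988  0.1175]
 [ 0.5317 -0.2914  0.116 ]] 
 [[  -4.5329   -9.585    28.386 ]
 [   2.7871  -10.6828   29.9744]
 [   4.5964  -14.8579   23.5106]
 [  -1.4408  -30.0518    7.61  ]
 [  -8.6374  -76.3059  -41.2931]
 [ -25.7656 -139.4018 -114.0768]
 [  23.8943 -139.9811 -115.5936]]
[ 0.5098 -0.298   0.0719] 332
```

```bash
python3 -m inch '0.1 0.2 0.1 0 1;0.1 0.35 0.3 0 1;0.1 0.35 0.3 0 1;0.1 0.35 0.3 0 1;0.1 0.35 0.3 0 1;0.1 0.35 0.3 0 1;0.1 0.35 0.3 0 1;0.1 0.35 0.3 0 1;0.1 0.35 0.3 0 1;0.1 0.35 0.3 0 1;0.1 0.35 0.3 0 1;0.1 0.35 0.3 0 1;0.1 0.35 0.3 0 1;0.1 0.35 0.3 0 1'
python3 - <<'E'
from h import *
np.set_printoptions(precision=4,suppress=True)
o,p,d=look("s11",280,170,480,370,3);g=o["tool_pos"]+[0,0,.019]
cr=lambda l:[(280+u/3,171+v/3) for u,v in l]
blade("side",d,[cr([(242,310),(280,298),(322,365),(280,402)]),cr([(182,165),(196,160),(242,275),(230,285)])])
uv=[(280+u//3,170+v//3) for u,v in [(195,180),(235,275),(280,412),(329,373)]]
print(pts("side",d,uv))
E
```

```text
time: 15.05
tool_pos: [0.4872, -0.1603, 0.2095]
ee_rot: [3.14, -0.009, 0.165]
wrist_force: [0.0, 1.2, -0.7]
width: 0.0257
n [-0.1247  0.7217 -0.6809] sv [0.0185 0.0118 0.0013] tilt from horizontal of normal deg -42.91109704196614 c [ 0.5017 -0.2732  0.1436] 513
n [ 0.072   0.7606 -0.6452] sv [0.0251 0.0037 0.0027] tilt from horizontal of normal deg -40.18248040657782 c [ 0.4872 -0.2084  0.2173] 265
[[ 0.4886 -0.1875  0.2399]
 [ 0.4894 -0.2338  0.1903]
 [ 0.4815 -0.2999  0.1196]
 [ 0.5294 -0.2934  0.1197]]
```

View pics/s11.png

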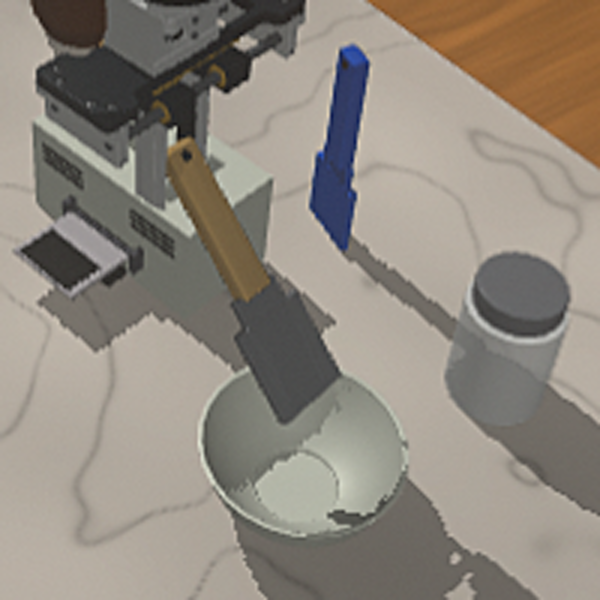

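```bash
python3 - <<'E'
from h import *
print(abs(robot.get_obs()["qvel"]).max());print(robot.close_job())
E
```

```text
0.0019676678265626016
the job is handed in; nothing more can be done
None
```

The job is done and handed in at about 15 s of the 50 s. The arm is still holding the scraper over the deep dish.

- **Pedal:** I pressed it until it stopped moving. The force jumped to about 27 N with no further travel, and the pedal sprang back up afterwards.
- **Scraper:** I drew it straight up out of its slot. The moves allow only shifts and a spin about the tool's axis, so I could not tilt the gripper. I leaned the blade against the fixed dryer's edge so that the scraper turned between the fingers.
- **Last checks:**
  - The slant, from a depth fit of the blade, is about 43° blade end down. It was 45° before I carried it, so it drooped about 2° on the way. It then held within 0.1° over the last second or so.
  - A second fit on the handle gave 40°, but that fit was noisier and I trust it less.
  - The blade's edge was at about (0.509, -0.297, 0.111) m, worked out from the earlier measured gripper-to-edge offset. That is within about 2 mm of the dish's middle and about 5 cm above its rim.
  - The arm was still.
- **Grip:** The scraper turned about a point near the handle's top, so the fingers hold only about the last 20 mm of it. It showed no sign of slipping.
- **Other things:** The blue look-alike, canister and deep dish looked unmoved in the last picture. The turner, pot and shallow dish I last saw unmoved a little earlier, as the arm or the cropping hid them at the end.

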